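Bring out the terracotta swatch plate and log its number

TASK

Press lightly on the terracotta-coloured swatch plate and draw it toward you out of its slot until it is fully home against the stop at the front of the stand. Then roll the counter's thumbwheel until 7 is centred in its window. Leave the black and cream plates and the jar on the hood where they are.

Things in the scene. Friction and masses are not known exactly. Their poses are not given: they have to be found in the camera images.
- stand: Grey fixed swatch stand, 250 (x) x 221 (y) x 36 mm. Origin: centre of its underside, +x to the back, z up. Three lanes along x, 63 mm wide, at y = -71, 0, +71 mm, floor 20 mm up, between rails with tops at 28 mm. A low hood covers the lanes from x = +25 to +125 mm (underside 30, top 36 mm). One plate per lane, its front half out of the hood, 70 to 95 mm from the front stop.
- stand_stop (a point): Middle of the inner face of the steel stop bar that closes the front of all three lanes: x = -115 mm, y = 0 in the stand's frame, 20 mm above the table. The bar is 8 mm high. Axes as the stand's.
- plate_terracotta: Loose ceramic plate, orange-brown face, white border, 0.09 kg, 100 (x) x 60 (y) x 6 mm, flat in one of the lanes (which one varies), its top 2 mm below the rails, 26 mm above the table. A fingertip pressing on top with about 5 N drags it. Origin: centre of its underside; x along the lane, away from the stop. Home: origin at x = -65 mm in the stand's frame.
- plate_black: The same plate with a black face, in another lane. To be left alone.
- plate_cream: The same plate with a cream face, in another lane. To be left alone.
- jar: Small amber glass jar with a black cap, 34 mm across, 42 mm tall, standing loose on top of the hood near its back. Origin at the centre of its underside. To be left alone.
- counter: Black housing fixed on the table to the -y side of the stand, 92 (x) x 70 (y) mm, 50 mm high around the wheel. Origin: centre of its underside; y along the wheel's axle. A knurled grey wheel, radius 34 mm, 18 mm wide (y = -25 to -7 mm), stands out of its top; axle 40 mm up at x = 0. Beside it (y = -4 to +35 mm) a 67 mm high cover with the digit window at x = 0, y = +11 mm.
- wheel_top (a point): The highest point of the wheel's knurled rim, mid-width: 74 mm above the table, 16 mm to the -y side of the counter's origin. It does not turn with the wheel.
- wheel (a joint): Turn of the thumbwheel, rad. Grows, to higher digits, as the top of the rim is drawn to the counter's -x side (toward the robot). Digit n is centred in the window at n x 0.628; 7 at 4.398. End stops at 0 and 5.655 (digit 9). Starts between 2.4 and 3.7. Slight friction (1 N at the rim): it stays where it is left; no detents.
Things that resemble listed ones, but are neither listed nor needed, are in the scene too. What is shaped like the plate_terracotta but green is not meant.

How it is judged (in metres and radians):
On the way, in this order (a step that is already met when the one before it is completed fails the run):
1. the terracotta plate is drawn home against the stop (x of plate_terracotta in the frame of stand below -0.061 m), for 0.2 s.
2. the counter shows 7 (value of joint wheel between 4.248 and 4.548 rad), for 0.2 s.
At the end, for the whole second after the job is handed in: The terracotta plate lies flat in its lane at rest, its front edge within 4 mm of the stop, and the wheel is within 0.15 rad (about a quarter of a digit) of 7 centred in the window (all of step 2 and x of plate_terracotta in the frame of stand below -0.061 m and z of plate_terracotta in the frame of stand below 0.023 m and angle between plate_terracotta's own z axis and vertical below 0.05 rad and linear speed of plate_terracotta below 0.02 m/s); the robot touches nothing.
It fails at once if the black or cream plate is moved more than 10 mm (distance of any of plate_black, plate_cream from where it was at the start of the episode above 0.01 m).
It fails at once if the jar on the hood is moved more than 15 mm (distance of jar from where it was at the start of the episode above 0.015 m).
It fails at once if the terracotta plate is pressed with more than 50 N (contact force between the fingers and plate_terracotta above 50 N).
It also fails if it takes over 58 s, if anything falls off the work surface, if the arm or the gripper's body presses on something with over 40 N, if the wrist force passes 120 N, or if a joint passes its speed limit or range.

ROBOT

A 6-joint arm with a two-finger parallel gripper is mounted at the origin on the work surface. World frame = base frame: x ahead of the robot, y to its left, z up, the work surface at z = 0. Lengths are in m, angles in degrees, forces in N, time in s.
With the tool pointing down it reaches from about 0.3 to 0.75 m from the base axis. Payload 8.5 kg.
Tool frame: the origin (TCP) lies midway between the tips of the shut fingers; the grasp point (between the pads) lies 19 mm behind it (robot.grip_point_offset is the distance from the TCP to the grasp point, in m); z points along the fingers, y is the line along which they close (so a half turn about z gives the same grasp; the last joint's range is limited). The gripper opens to 88 mm and grips with 3 to 60 N. Pads are 18 mm wide; open, the fingers measure 123 mm over their backs; the gripper's body (75 mm by 187 mm) begins 45 mm behind the grasp point.
Start: joints at [63.581, 21.807, 74.336, -0, 83.858, -12.336], TCP at [0.134, 0.533, 0.239] pointing down, gripper open.
Joint ranges: [-178.18, 178.18], [-50.72, 133.34], [12.68, 142.11], [-81.47, 261.47], [9.98, 163.14], [-165.26, 165.26]. Speed limits (degrees/s): [136.94, 136.94, 180, 180, 180, 180].

INTERFACE

Orientations are given as a 3x3 rotation matrix whose columns are the frame's x, y, z axes.
In Python, from plant import robot, get_image, camera_model, job gives the robot as it stands. The module is installed in compiled form; this text tells all that it offers.
- The arm moves only by the shell command python3 -m pendant 'ROWS' [OPENING] [FORCE]. ROWS is JSON, a list of rows, each an object with "slide": the shift along the tool's x, y, z in m, a list of three; "twist": the turn, a rotation vector about the tool's x, y, z in degrees, a list of three. In form: [{"slide": [dx, dy, dz], "twist": [rx, ry, rz]}, ...]. A call has 1 to 5 rows; each row shifts and turns the commanded pose from where the row before left it, along the tool's axes as they then stand; what a row does not reach is not made up. A row lasts 1/10 s, in which the tool goes at most 50 mm and 8.59 degrees, less where a joint would pass 70% of its speed; a pose out of reach is approached as far as the arm can. A call with a gripper value outside its range is refused whole. OPENING is the finger opening in m, from 0 to 0.0881, set as the call begins (- or left out, the last holds). The fingers move at their own pace and stop on an object; FORCE is the grip in N (left out, the last holds). Time passes only in rows, so rows that do not move let the fingers close. It gives the time, the measured TCP pose, the force, the opening and the grip force at its end, in the units of the state.
- robot.observe(): the state, without advancing time (a new reading comes with each control period).
- get_image(name): name is "scene" or "top"; returns the picture (384x512x3 uint8, red, green, blue); there is no depth.
- camera_model(name): a dict with "camera_matrix" (3x3 intrinsics, pixels), "rvec" (rotation vector, rad) and "tvec" (3), from world to camera coordinates, as OpenCV has them. Camera axes: x right, y down, z forward; pixel columns grow to the right and rows downward; lengths in m; the calibration is good to about 2 mm. A picture is of the moment at which its call begins. camera_model takes no time and is no camera call.
- job.finish_job(): hands the job in; it is judged then, once.
The state is a dict: "t": time; "joints": joint angles; "dq": joint speeds; "joint_efforts": joint torques, N m; "eef_pos": TCP position; "ee_rot": TCP orientation; "contact_force": force on the tool from outside, world axes, zero at the start; "moment": the same for the moment, N m; "width": finger opening in m; "finger_force": force on a finger pad.
Only numpy, scipy, OpenCV 4.12 (cv2) and the standard library are available. Lean on these libraries where they do the work, as an engineer would, in place of code of your own. Each camera call takes 0.05 s, during which the arm holds its last target. There are 200 camera calls.

## Working session

There is one attempt and no reset: what is moved stays moved. The work goes in short steps, Python scripts to look and compute and a shell command to move; the robot and the scene stay as the last step left them, time stands still between calls to the robot, and variables do not carry over. Pictures are saved under pics/ and viewed, at most 10 in all, crops included, and the job is handed in when it is done.

```bash
mkdir -p pics; python3 - <<'E'
from plant import robot,get_image,camera_model
import cv2,numpy as np
for n in("scene","top"):
    im=get_image(n)[:,:,::-1]; cv2.imwrite(f"pics/{n}0.png",im)
    cv2.imwrite(f"pics/{n}0b.png",cv2.resize(im,(800,600),interpolation=cv2.INTER_CUBIC))
    m=camera_model(n);R=cv2.Rodrigues(np.array(m["rvec"]))[0];print(n,m["camera_matrix"],-R.T@np.array(m["tvec"]).ravel(),R[2])
s=robot.observe();print(s["t"],s["ee_rot"],s["contact_force"],s["width"])
E
```

```text
scene [[472.38422695   0.         244.39740371]
 [  0.         472.38422695 188.39274738]
 [  0.           0.           1.        ]] [0.80199471 0.59973271 0.83531562] [-0.28934367 -0.58555871 -0.75723262]
top [[489.93074602   0.         263.81231551]
 [  0.         489.93074602 194.97949371]
 [  0.           0.           1.        ]] [0.35860295 0.01814474 1.07632157] [ 0.14086552 -0.02224905 -0.9897787 ]
0.1 [[-9.69933509e-01  2.43369384e-01 -5.75829120e-04]
 [ 2.43369902e-01  9.69932884e-01 -1.13598541e-03]
 [ 2.82051531e-04 -1.24196979e-03 -9.99999189e-01]] [ 0.61909016 -0.10694146  0.47036226] 0.08828872611718358
```

View pics/scene0b.png

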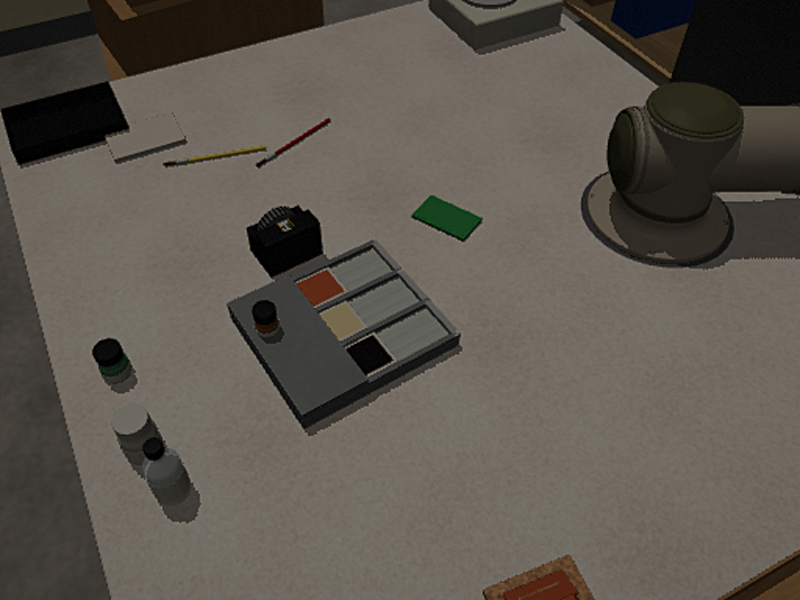

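View pics/top0b.png

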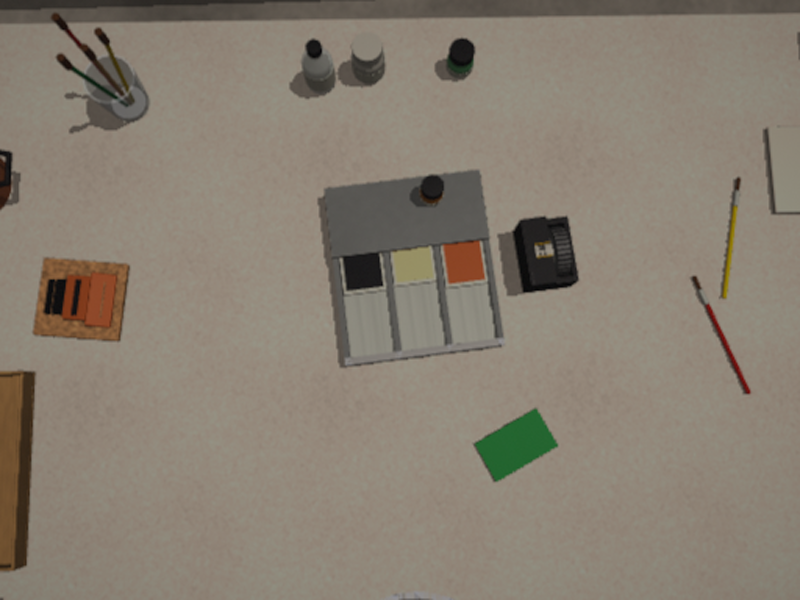

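The terracotta plate is in the right-hand (-y) lane: top (464,263), scene (320,287) in the enlarged pictures. Other candidates are the orange cards on the cork mat at top (100,300), which are not in a lane, and the green plate at (515,445), which is excluded. Next is one enlarged crop to confirm.

```bash
python3 - <<'E'
import cv2
im=cv2.imread("pics/top0.png")[105:240,200:380]
cv2.imwrite("pics/topc.png",cv2.resize(im,(800,600),interpolation=cv2.INTER_CUBIC))
im=cv2.imread("pics/scene0.png")[120:210,150:270]
im=cv2.convertScaleAbs(im,alpha=1.5)
cv2.imwrite("pics/scenec.png",cv2.resize(im,(800,600),interpolation=cv2.INTER_CUBIC))
E
```

```text
(no output)
```

View pics/topc.png

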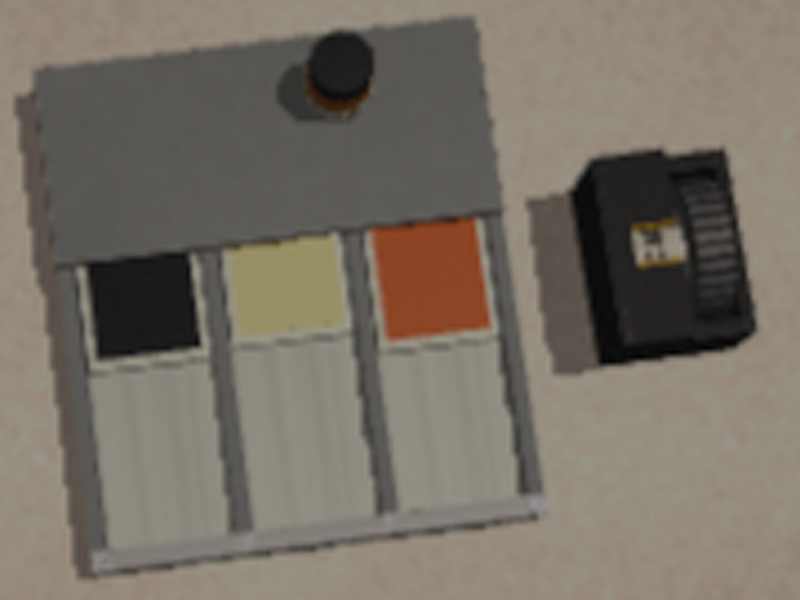

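View pics/scenec.png

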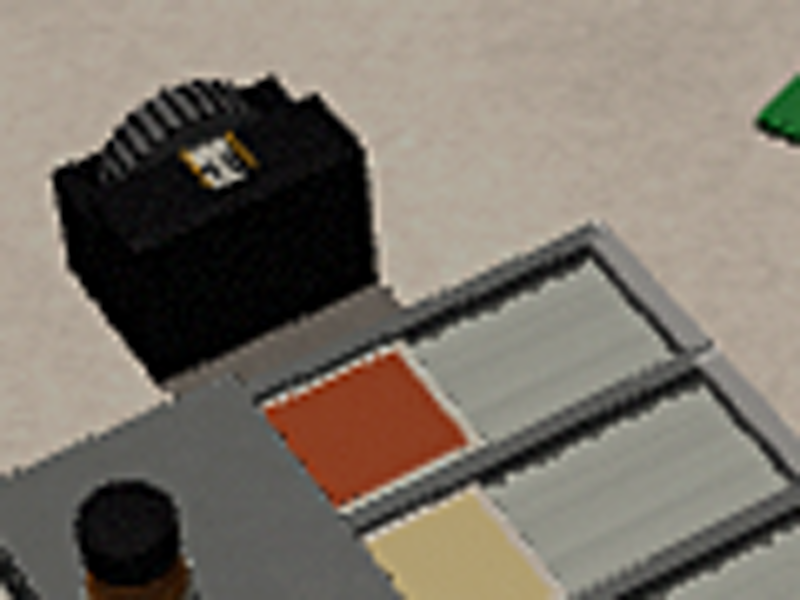

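Confirmed: the orange-brown face with a white border is in the right-hand lane at crop (430,280). The window is at (658,243) and the wheel at (712,243). Now fitting the poses.

```bash
cat > h.py <<'E'
import numpy as np,cv2
from plant import robot,get_image,camera_model
def ray(n,uv,z):
    m=camera_model(n);K=np.array(m["camera_matrix"]);R=cv2.Rodrigues(np.array(m["rvec"]))[0]
    c=-R.T@np.array(m["tvec"]).ravel(); d=R.T@np.linalg.solve(K,[uv[0],uv[1],1]); return (c+d*(z-c[2])/d[2])
T=lambda u,v,z:ray("top",(200+(u+.5)/4.4444-.5,105+(v+.5)/4.4444-.5),z)[:2]
S=lambda u,v,z:ray("scene",(150+(u+.5)/6.6667-.5,120+(v+.5)/6.6667-.5),z)[:2]
def fit(P,W):
    P=np.array(P,float);W=np.array(W);p=P-P.mean(0);w=W-W.mean(0)
    a=np.arctan2((p[:,0]*w[:,1]-p[:,1]*w[:,0]).sum(),(p*w).sum());R=np.array([[np.cos(a),-np.sin(a)],[np.sin(a),np.cos(a)]])
    t=W.mean(0)-R@P.mean(0);return a,R,t,np.abs((W-P@R.T-t)*1e3).round(1)
E
python3 - <<'E'
from h import *
a,R,t,r=fit([(.125,.1105),(.125,-.1105),(.025,-.1105),(.025,.1105),(-.125,-.1105),(-.125,.1105)],
 [T(36,70,.036),T(474,17,.036),T(500,213,.036),T(57,265,.036),T(543,515,.028),T(93,572,.028)])
print("stand",np.degrees(a),t,r.tolist())
for p in[(383,352),(497,335)]:print("plate front in stand",R.T@(T(*p,.026)-t))
for p in[(405,348),(478,440)]:print("plate front, scene",R.T@(S(*p,.026)-t))
for x,n in((-.02,'front'),(.0,'mid'),(-.115,'stop')):print(n,t+R@[x,-.071])
ac,Rc,tc,rc=fit([(.046,.035),(.046,-.004),(-.046,-.004),(-.046,.035),(0,.011)],
 [T(594,160,.067),T(662,151,.067),T(693,341,.067),T(617,350,.067),T(658,243,.067)])
print("counter",np.degrees(ac),tc,rc.tolist(),"wheeltop",tc+Rc@[0,-.016])
print("window by scene",S(218,163,.067),"by top",T(658,243,.067),"wheel by top",T(711,243,.074))
s=robot.observe();e=s["ee_rot"];print("tool x yaw",np.degrees(np.arctan2(e[1][0],e[0][0])))
E
```

```text
stand 5.806891029278593 [ 0.56207059 -0.00726142] [[1.0, 1.9], [0.3, 1.0], [0.5, 2.0], [0.4, 1.1], [0.8, 1.1], [0.7, 1.0]]
plate front in stand [-0.03507495 -0.0432777 ]
plate front in stand [-0.03356469 -0.09993518]
plate front, scene [-0.03153864 -0.09803887]
plate front, scene [-0.03120229 -0.04737224]
front [ 0.54935671 -0.07992061]
mid [ 0.56925408 -0.07789709]
stop [ 0.4548442  -0.08953232]
counter 5.392407724957274 [ 0.57323102 -0.1914638 ] [[0.3, 2.4], [0.2, 3.6], [0.9, 2.1], [0.8, 0.5], [2.2, 2.9]] wheeltop [ 0.57473465 -0.20739299]
window by scene [ 0.57634389 -0.18286867] by top [ 0.5744038  -0.18336748] wheel by top [ 0.57238916 -0.20705485]
tool x yaw 165.91447897718567
```

Plate front edge is at x ≈ -33 mm in the stand, so it needs about 82 mm of travel. I'll press at stand (-8,-71) mm, which is world (0.561,-0.079). Twist first, then travel.

```bash
python3 -m pendant '[{"slide":[0,0,0],"twist":[0,0,7]},{"slide":[0,0,0],"twist":[0,0,7]},{"slide":[0,0,0],"twist":[0,0,7]},{"slide":[0,0,0],"twist":[0,0,7]},{"slide":[0,0,0],"twist":[0,0,7]}]' 0 
python3 -m pendant '[{"slide":[0,0,0],"twist":[0,0,7]},{"slide":[0,0,0],"twist":[0,0,7]},{"slide":[0,0,0],"twist":[0,0,7]},{"slide":[0,0,0],"twist":[0,0,7]},{"slide":[0,0,0],"twist":[0,0,7]}]'
python3 -m pendant '[{"slide":[-0.04,0.022,0],"twist":[0,0,0]},{"slide":[-0.04,0.022,0],"twist":[0,0,0]},{"slide":[-0.04,0.022,0],"twist":[0,0,0]},{"slide":[-0.04,0.022,0],"twist":[0,0,0]},{"slide":[-0.04,0.022,0],"twist":[0,0,0]}]'
python3 -m pendant '[{"slide":[-0.04,0.022,0],"twist":[0,0,0]},{"slide":[-0.04,0.022,0],"twist":[0,0,0]},{"slide":[-0.04,0.022,0],"twist":[0,0,0]},{"slide":[-0.04,0.022,0],"twist":[0,0,0]},{"slide":[-0.04,0.022,0],"twist":[0,0,0]}]'
python3 -m pendant '[{"slide":[-0.04,0.022,0],"twist":[0,0,0]},{"slide":[-0.04,0.022,0],"twist":[0,0,0]},{"slide":[-0.04,0.022,0],"twist":[0,0,0]},{"slide":[-0.04,0.022,0],"twist":[0,0,0]},{"slide":[-0.04,0.022,0],"twist":[0,0,0]}]'
cat > st.py <<'E'
from h import *
import sys
s=robot.observe();e=np.array(s["ee_rot"]);p=np.array(s["eef_pos"])
print("t",s["t"],"pos",p.round(4),"yaw_y",np.degrees(np.arctan2(e[1,1],e[0,1])).round(2),"F",np.round(s["contact_force"],2),"tool z",e[:,2].round(4),"w",round(s["width"],4))
if len(sys.argv)>3: print("slide to target",(e.T@(np.array([float(x) for x in sys.argv[1:4]])-p)).round(4))
E
python3 st.py .5613 -.0787 .06
```

```text
t: 0.6
eef_pos: [0.1338, 0.5333, 0.2384]
ee_rot: [[-0.651, 0.759, -0.0], [0.759, 0.651, -0.001], [-0.0, -0.001, -1.0]]
contact_force: [-0.8, 0.4, 0.5]
width: 0.0502
finger_force: 0.0
t: 1.1
eef_pos: [0.1338, 0.5333, 0.2384]
ee_rot: [[-0.098, 0.995, -0.0], [0.995, 0.098, -0.001], [-0.001, -0.0, -1.0]]
contact_force: [0.3, -0.8, -0.2]
width: 0.0102
finger_force: 0.0
t: 1.6
eef_pos: [0.2643, 0.3442, 0.2386]
ee_rot: [[-0.104, 0.995, -0.0], [0.995, 0.104, -0.0], [-0.0, -0.0, -1.0]]
contact_force: [1.4, 0.2, -0.5]
width: 0.0004
finger_force: 0.0
t: 2.1
eef_pos: [0.3945, 0.1565, 0.2387]
ee_rot: [[-0.103, 0.995, -0.0], [0.995, 0.103, 0.0], [0.0, -0.0, -1.0]]
contact_force: [0.8, -0.4, -0.2]
width: 0.0005
finger_force: 0.0
t: 2.6
eef_pos: [0.5246, -0.0311, 0.2385]
ee_rot: [[-0.103, 0.995, -0.001], [0.995, 0.103, 0.0], [0.0, -0.001, -1.0]]
contact_force: [0.7, -0.1, -0.0]
width: 0.0001
finger_force: 0.0
t 2.6 pos [ 0.5246 -0.0311  0.2385] yaw_y 5.9 F [ 0.72 -0.08 -0.03] tool z [-6.e-04  3.e-04 -1.e+00] w 0.0001
slide to target [-0.0512  0.0317  0.1785]
```

```bash
python3 -m pendant '[{"slide":[-0.025,0.016,0.03],"twist":[0,0,0]},{"slide":[-0.026,0.016,0.03],"twist":[0,0,0]},{"slide":[0,0,0.04],"twist":[0,0,0]},{"slide":[0,0,0.04],"twist":[0,0,0]},{"slide":[0,0,0.04],"twist":[0,0,0]}]'
python3 -m pendant '[{"slide":[0,0,0.01],"twist":[0,0,0]},{"slide":[0,0,0],"twist":[0,0,0]}]'
python3 st.py .5613 -.0787 .026; python3 - <<'E'
from h import *
a=get_image("top")[105:240,200:380,::-1];b=get_image("scene")[120:210,150:270,::-1]
b=cv2.convertScaleAbs(b,alpha=1.5)
cv2.imwrite("pics/close1.png",np.hstack([cv2.resize(x,(400,300),interpolation=cv2.INTER_CUBIC) for x in(a,b)]))
E
```

```text
t: 3.1
eef_pos: [0.5607, -0.0769, 0.057]
ee_rot: [[-0.103, 0.995, -0.0], [0.995, 0.103, 0.0], [0.0, -0.0, -1.0]]
contact_force: [0.1, 0.3, 0.1]
width: 0.0004
finger_force: 0.0
t: 3.3
eef_pos: [0.5606, -0.0766, 0.0479]
ee_rot: [[-0.103, 0.995, -0.003], [0.995, 0.103, 0.001], [0.001, -0.003, -1.0]]
contact_force: [-0.5, -0.1, 0.3]
width: 0.0002
finger_force: 0.0
t 3.3 pos [ 0.5606 -0.0766  0.0479] yaw_y 5.91 F [-0.47 -0.06  0.34] tool z [-0.0026  0.001  -1.    ] w 0.0002
slide to target [-0.0022  0.0006  0.0219]
```

View pics/close1.png

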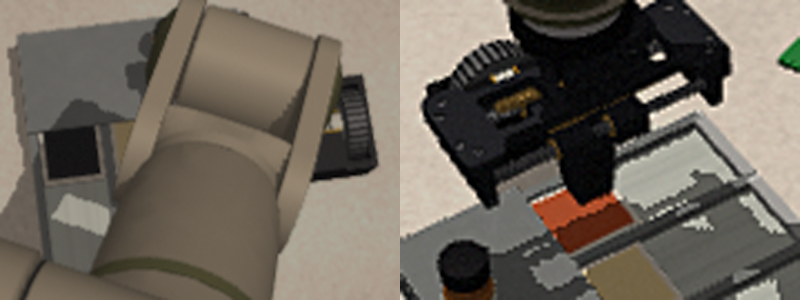

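The finger is over the orange plate's exposed part. Lowering gently.

```bash
python3 -m pendant '[{"slide":[-0.001,0,0.008],"twist":[0,0,0]},{"slide":[-0.001,0,0.007],"twist":[0,0,0]},{"slide":[0,0,0.003],"twist":[0,0,0]},{"slide":[0,0,0],"twist":[0,0,0]},{"slide":[0,0,0],"twist":[0,0,0]}]' | sed -n '2p;4p'
for i in 1; do python3 -m pendant '[{"slide":[0,0,0.001],"twist":[0,0,0]},{"slide":[0,0,0],"twist":[0,0,0]}]' | sed -n '2p;4p'; done
python3 -m pendant '[{"slide":[0,0,0.001],"twist":[0,0,0]},{"slide":[0,0,0],"twist":[0,0,0]}]' | sed -n '2p;4p'
```

```text
eef_pos: [0.5613, -0.0788, 0.0309]
contact_force: [1.4, 0.5, -0.1]
eef_pos: [0.5612, -0.0787, 0.0298]
contact_force: [0.5, 0.4, 0.4]
eef_pos: [0.5612, -0.0787, 0.0287]
contact_force: [-0.2, -0.1, 0.6]
```

```bash
python3 -m pendant '[{"slide":[0,0,0.001],"twist":[0,0,0]},{"slide":[0,0,0.001],"twist":[0,0,0]},{"slide":[0,0,0],"twist":[0,0,0]}]' | sed -n '2p;4p'
python3 -m pendant '[{"slide":[0,0,0.0005],"twist":[0,0,0]},{"slide":[0,0,0],"twist":[0,0,0]}]' | sed -n '2p;4p'
```

```text
eef_pos: [0.5611, -0.0787, 0.0266]
contact_force: [-0.1, -0.4, 0.5]
eef_pos: [0.5612, -0.0788, 0.0265]
contact_force: [-1.2, -0.1, 2.4]
```

```bash
python3 -m pendant '[{"slide":[0,0,0.0005],"twist":[0,0,0]},{"slide":[0,0,0],"twist":[0,0,0]}]' | sed -n '2p;4p'
python3 -m pendant '[{"slide":[0,0,0.0003],"twist":[0,0,0]},{"slide":[0,-0.002,0],"twist":[0,0,0]},{"slide":[0,-0.003,0],"twist":[0,0,0]},{"slide":[0,-0.005,0],"twist":[0,0,0]}]' | sed -n '2p;4p'
```

```text
eef_pos: [0.5613, -0.0788, 0.0264]
contact_force: [-2.0, -0.2, 7.4]
eef_pos: [0.5526, -0.0802, 0.0265]
contact_force: [1.8, 0.1, 7.2]
```

```bash
for k in 1; do python3 -m pendant '[{"slide":[0,-0.007,0],"twist":[0,0,0]},{"slide":[0,-0.007,0],"twist":[0,0,0]},{"slide":[0,-0.007,0],"twist":[0,0,0]},{"slide":[0,-0.007,0],"twist":[0,0,0]}]' | sed -n '2p;4p'; done
python3 -m pendant '[{"slide":[0,-0.007,0],"twist":[0,0,0]},{"slide":[0,-0.007,0],"twist":[0,0,0]},{"slide":[0,-0.007,0],"twist":[0,0,0]},{"slide":[0,-0.007,0],"twist":[0,0,0]}]' | sed -n '2p;4p'
python3 st.py; python3 - <<'E'
from h import *
a=get_image("top")[105:240,200:380,::-1];b=get_image("scene")[120:210,150:270,::-1]
b=cv2.convertScaleAbs(b,alpha=1.5)
cv2.imwrite("pics/close2.png",np.hstack([cv2.resize(x,(400,300),interpolation=cv2.INTER_CUBIC) for x in(a,b)]))
E
```

```text
eef_pos: [0.5245, -0.0831, 0.0264]
contact_force: [2.9, 1.1, 6.5]
eef_pos: [0.4967, -0.0861, 0.0264]
contact_force: [2.4, 1.0, 8.1]
t 6.2 pos [ 0.4967 -0.0861  0.0264] yaw_y 5.91 F [2.43 0.96 8.05] tool z [ 0.004  -0.0014 -1.    ] w 0.0009
```

View pics/close2.png

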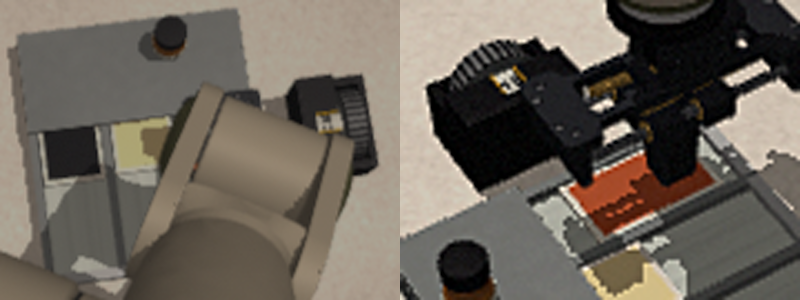

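The plate follows; its back end is out of the hood and about 17 mm is left. Continuing in small steps until the stop shows in the force.

```bash
python3 -m pendant '[{"slide":[0,-0.005,0],"twist":[0,0,0]},{"slide":[0,-0.005,0],"twist":[0,0,0]},{"slide":[0,-0.003,0],"twist":[0,0,0]}]' | sed -n '2p;4p'
python3 -m pendant '[{"slide":[0,-0.002,0],"twist":[0,0,0]},{"slide":[0,0,0],"twist":[0,0,0]}]' | sed -n '2p;4p'
python3 -m pendant '[{"slide":[0,-0.002,0],"twist":[0,0,0]},{"slide":[0,0,0],"twist":[0,0,0]}]' | sed -n '2p;4p'
python3 -m pendant '[{"slide":[0,-0.002,0],"twist":[0,0,0]},{"slide":[0,0,0],"twist":[0,0,0]}]' | sed -n '2p;4p'
```

```text
eef_pos: [0.4838, -0.0874, 0.0264]
contact_force: [2.1, -0.4, 7.5]
eef_pos: [0.4818, -0.0877, 0.0264]
contact_force: [1.3, -0.6, 8.4]
eef_pos: [0.4801, -0.0879, 0.0264]
contact_force: [2.5, -0.1, 8.0]
eef_pos: [0.4782, -0.0882, 0.0264]
contact_force: [2.0, 0.0, 7.1]
```

```bash
python3 -m pendant '[{"slide":[0,-0.002,0],"twist":[0,0,0]},{"slide":[0,0,0],"twist":[0,0,0]}]' | sed -n '2p;4p'
python3 -m pendant '[{"slide":[0,-0.002,0],"twist":[0,0,0]},{"slide":[0,0,0],"twist":[0,0,0]}]' | sed -n '2p;4p'
python3 -m pendant '[{"slide":[0,-0.002,0],"twist":[0,0,0]},{"slide":[0,0,0],"twist":[0,0,0]}]' | sed -n '2p;4p'
```

```text
eef_pos: [0.4762, -0.0884, 0.0264]
contact_force: [2.6, 0.8, 7.3]
eef_pos: [0.4742, -0.0886, 0.0264]
contact_force: [1.5, -0.6, 7.7]
eef_pos: [0.4722, -0.0888, 0.0264]
contact_force: [2.5, 0.6, 6.8]
```

```bash
python3 - <<'E'
from h import *
b=get_image("scene")[150:222,200:296,::-1]
b=cv2.convertScaleAbs(b,alpha=1.6)
cv2.imwrite("pics/close3.png",cv2.resize(b,(800,600),interpolation=cv2.INTER_CUBIC))
E
```

```text
(no output)
```

View pics/close3.png

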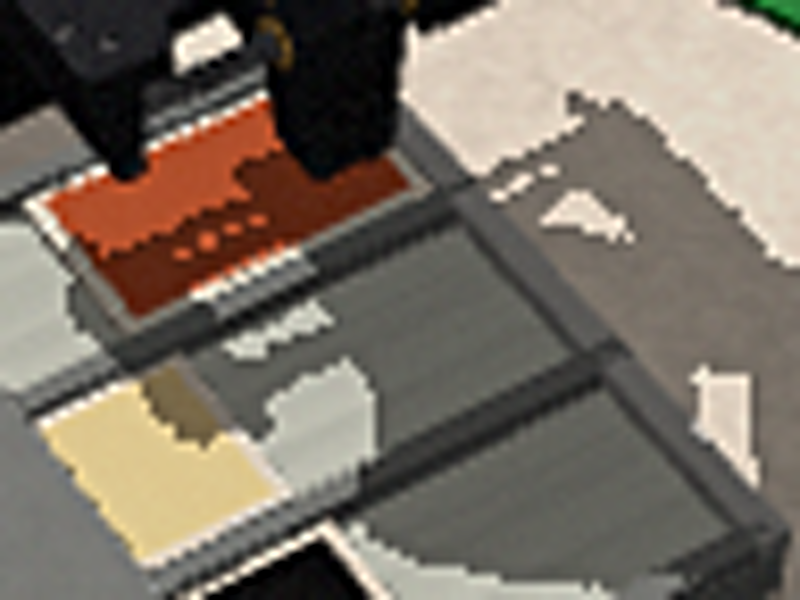

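The plate's white front border, (400,150)–(430,188), seems to meet the bar; its back corners are at (30,205) and (130,325). Checking in numbers.

```bash
python3 - <<'E'
from h import *
a=np.radians(5.807);R=np.array([[np.cos(a),-np.sin(a)],[np.sin(a),np.cos(a)]]);t=np.array([.56207,-.00726])
for n,u,v,z in(("back",27,205,.026),("back",130,328,.026),("front",430,188,.026),("bar inner edge, lane2 left",465,228,.028),("bar lane2 right",578,352,.028),("bar outer",785,530,.028)):
    print(n,(R.T@(ray("scene",(200+(u+.5)/8.3333-.5,150+(v+.5)/8.3333-.5),z)[:2]-t)*1e3).round(1))
E
```

```text
back [ -13.1 -101. ]
back [-14.4 -46.2]
front [-111.   -45.4]
bar inner edge, lane2 left [-110.  -26.]
bar lane2 right [-110.7   28. ]
bar outer [-121.6  106.9]
```

```bash
python3 -m pendant '[{"slide":[0,-0.002,0],"twist":[0,0,0]},{"slide":[0,0,0],"twist":[0,0,0]}]' | sed -n '2p;4p'
python3 -m pendant '[{"slide":[0,-0.002,0],"twist":[0,0,0]},{"slide":[0,0,0],"twist":[0,0,0]}]' | sed -n '2p;4p'
```

```text
eef_pos: [0.4703, -0.089, 0.0264]
contact_force: [1.4, -0.9, 7.6]
eef_pos: [0.4683, -0.0892, 0.0264]
contact_force: [2.3, -0.4, 7.8]
```

```bash
python3 - <<'E'
from h import *
b=cv2.convertScaleAbs(get_image("scene")[150:222,200:296,::-1],alpha=1.6)
o=cv2.resize(cv2.imread("pics/close3.png"),(96,72),interpolation=cv2.INTER_AREA)
# profile across the back edge, along lane, row band (crop 8.33x): from (20,300) to (200,240)
for im in(o,b):
    print([int(im[int(y),int(x),2]) for x,y in zip(np.arange(4,16),np.linspace(31.5,26.5,12))])
E
```

```text
[187, 191, 128, 94, 120, 93, 168, 176, 179, 178, 176, 178]
[186, 187, 126, 131, 237, 88, 74, 77, 178, 181, 178, 178]
```

```bash
python3 -m pendant '[{"slide":[0,0,-0.01],"twist":[0,0,0]},{"slide":[0,0,-0.04],"twist":[0,0,0]},{"slide":[-0.02,0,-0.04],"twist":[0,0,0]},{"slide":[-0.04,0,-0.03],"twist":[0,0,0]},{"slide":[-0.04,0,0],"twist":[0,0,0]}]' | sed -n '2p;4p'
python3 -m pendant '[{"slide":[-0.04,0,0],"twist":[0,0,0]},{"slide":[0,0,0],"twist":[0,0,0]}]' | sed -n '2p;4p'
python3 - <<'E'
from h import *
b=get_image("scene")[120:222,150:286,::-1]
cv2.imwrite("pics/scene4.png",get_image("scene")[:,:,::-1])
b=cv2.convertScaleAbs(b,alpha=1.6)
cv2.imwrite("pics/close4.png",cv2.resize(b,(800,600),interpolation=cv2.INTER_CUBIC))
E
```

```text
eef_pos: [0.4783, -0.1896, 0.1501]
contact_force: [0.7, 0.1, -1.2]
eef_pos: [0.4813, -0.2317, 0.1458]
contact_force: [-0.4, 0.3, -0.6]
```

View pics/close4.png

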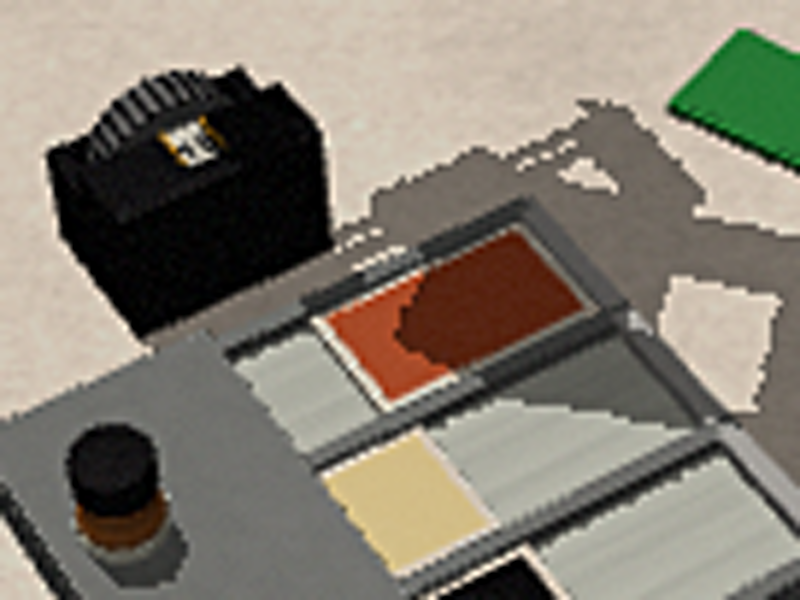

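```bash
cat > win.py <<'E'
from h import *
import sys
# rectified view of counter top region: columns = -y, rows = -x, z=.067
ac=np.radians(5.6);Rc=np.array([[np.cos(ac),-np.sin(ac)],[np.sin(ac),np.cos(ac)]]);tc=np.array([.5735,-.1935])
out=[]
for n in("top","scene"):
    m=camera_model(n);im=get_image(n)[:,:,::-1].copy()
    W=[np.r_[tc+Rc@[x,y],.067] for x,y in((.018,.029),(.018,-.007),(-.018,-.007),(-.018,.029))]
    p=cv2.projectPoints(np.array(W),np.array(m["rvec"]),np.array(m["tvec"]),np.array(m["camera_matrix"]),None)[0][:,0].astype(np.float32)
    H=cv2.getPerspectiveTransform(p,np.float32([[0,0],[400,0],[400,400],[0,400]]))
    out.append(cv2.convertScaleAbs(cv2.warpPerspective(im,H,(400,400),flags=cv2.INTER_CUBIC),alpha=1.6))
cv2.imwrite(sys.argv[1],np.hstack(out))
E
python3 win.py pics/win1.png; python3 - <<'E'
from h import *
a=np.radians(5.807);R=np.array([[np.cos(a),-np.sin(a)],[np.sin(a),np.cos(a)]]);t=np.array([.56207,-.00726])
for n,u,v,z in(("back",315,320,.026),("back",385,410,.026),("front",603,307,.026),("bar lane2 right",705,428,.028),("bar outer corner?",530,197,.028)):
    print(n,(R.T@(ray("scene",(150+(u+.5)/5.882-.5,120+(v+.5)/5.882-.5),z)[:2]-t)*1e3).round(1))
E
python3 st.py .5745 -.2073 .09
```

```text
back [ -14. -101.]
back [-13.7 -45.4]
front [-113.5  -45.2]
bar lane2 right [-110.8   30. ]
bar outer corner? [-120.9 -111.3]
t 9.2 pos [ 0.4808 -0.2266  0.1454] yaw_y 5.96 F [-0.09 -0.13 -0.29] tool z [-7.e-04  8.e-04 -1.e+00] w 0.0007
slide to target [0.0094 0.0952 0.0554]
```

View pics/win1.png

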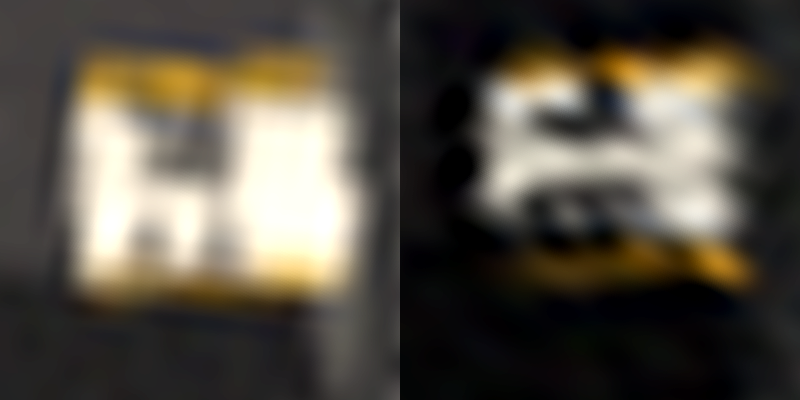

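Plate is home: its front edge coincides with the bar in the same view, allowing for that camera's 4 mm bias. The window (top-view half of the picture) shows two half digits with the gap in the middle, so about n.5, likely 4.5 or 5.5. I'll roll half a digit (≈11 mm) and read again.

```bash
python3 -m pendant '[{"slide":[0.004,0.04,0],"twist":[0,0,0]},{"slide":[0.003,0.04,0],"twist":[0,0,0]},{"slide":[0,0.026,0.01],"twist":[0,0,0]},{"slide":[0,0,0.03],"twist":[0,0,0]},{"slide":[0,0,0.02],"twist":[0,0,0]}]' | sed -n '2p;4p'
python3 -m pendant '[{"slide":[0,0,0],"twist":[0,0,0]},{"slide":[0,0,0],"twist":[0,0,0]},{"slide":[0,0,0],"twist":[0,0,0]}]' | sed -n '2p;4p'
python3 st.py .586 -.2088 .076
```

```text
eef_pos: [0.5859, -0.2076, 0.0838]
contact_force: [1.0, -0.1, 0.6]
eef_pos: [0.5864, -0.2098, 0.087]
contact_force: [0.9, -1.8, -0.4]
t 10.0 pos [ 0.5864 -0.2098  0.087 ] yaw_y 5.94 F [ 0.89 -1.82 -0.43] tool z [ 0.002  -0.0011 -1.    ] w 0.0006
slide to target [ 0.001  -0.0003  0.011 ]
```

```bash
python3 -m pendant '[{"slide":[0,0,0.005],"twist":[0,0,0]},{"slide":[0,0,0.004],"twist":[0,0,0]},{"slide":[0,0,0],"twist":[0,0,0]}]' | sed -n '2p;4p'
python3 -m pendant '[{"slide":[0,0,0.001],"twist":[0,0,0]},{"slide":[0,0,0],"twist":[0,0,0]}]' | sed -n '2p;4p'
python3 -m pendant '[{"slide":[0,0,0.001],"twist":[0,0,0]},{"slide":[0,0,0],"twist":[0,0,0]}]' | sed -n '2p;4p'
```

```text
eef_pos: [0.5856, -0.2098, 0.076]
contact_force: [-0.4, -0.3, 0.2]
eef_pos: [0.5858, -0.2099, 0.0754]
contact_force: [0.4, -0.9, -0.5]
eef_pos: [0.5859, -0.21, 0.0745]
contact_force: [0.5, 0.3, 0.3]
```

```bash
python3 -m pendant '[{"slide":[0,0,0.0008],"twist":[0,0,0]},{"slide":[0,0,0],"twist":[0,0,0]}]' | sed -n '2p;4p'
python3 -m pendant '[{"slide":[0,0,0.0005],"twist":[0,0,0]},{"slide":[0,0,0],"twist":[0,0,0]}]' | sed -n '2p;4p'
```

```text
eef_pos: [0.5861, -0.21, 0.0743]
contact_force: [-0.7, 0.9, 3.0]
eef_pos: [0.5863, -0.2101, 0.0742]
contact_force: [-0.8, 1.2, 7.8]
```

```bash
python3 -m pendant '[{"slide":[0,-0.003,0],"twist":[0,0,0]},{"slide":[0,-0.004,0],"twist":[0,0,0]},{"slide":[0,-0.004,0],"twist":[0,0,0]},{"slide":[0,0,0],"twist":[0,0,0]}]' | sed -n '2p;4p'
python3 -m pendant '[{"slide":[0,0,-0.01],"twist":[0,0,0]},{"slide":[0,0,-0.04],"twist":[0,0,0]},{"slide":[-0.03,-0.02,-0.02],"twist":[0,0,0]},{"slide":[-0.03,-0.04,0],"twist":[0,0,0]},{"slide":[0,-0.04,0],"twist":[0,0,0]}]' | sed -n '2p;4p'
cat > asc.py <<'E'
from h import *
import subprocess
subprocess.run(["python3","win.py","pics/w.png"]);g=cv2.cvtColor(cv2.imread("pics/w.png"),6)
for s in(g[30:310,50:380],g[20:310,430:780]):
    s=cv2.resize(s,(44,22),interpolation=cv2.INTER_AREA)
    print("\n".join("".join(" .:-=+*#%@"[9-int(v)*10//256] for v in r) for r in s));print()
E
python3 asc.py
```

```text
eef_pos: [0.5753, -0.2113, 0.0743]
contact_force: [-0.9, 0.3, 8.3]
eef_pos: [0.4809, -0.2839, 0.1439]
contact_force: [-0.7, 0.1, -0.1]
#################################**++***####
######******##############********+++***####
####**+++++**++++++********+++++++++++**####
###**++=++++++======+++++++++++++++++++**###
###*+=====+++++======+====---========++**###
##*+=-::---========++==-:::::::-----==+**###
##*=:....:::----==++++=-:.........::-==+*###
##+=:.   ...::---=++++=-:.        ..:-=++*##
#*+-:.    .::----=====-:..          .::=++*#
#*+=:.   .:--===------:..            .:-=+*#
#*+=:.   .:-=+==---:::..              .-=+*#
#*+=:.    .-====--:::..              .:-=+*#
#*+-:.     .--==-----::.             .:-=**#
#*+-:.     ..::--::----:.             .-=+*#
#*+=:.      .......:-==-:             .:-+*#
##*=-.      .......:-==-:.             :-+*#
##*=-.     ...:::::-===-:.             .-+*#
##*=:.    .:::::::--===-:..           .:-+*#
##*=-.. ..::------------::.........  .:-=+*#
##*+=:::::-----------------:::::::::::-=+*##
##**+==========-----===================+**##
####***++++*****++++
[... 315 characters left out ...]
%%#*+=-:.........:-+*#%%%
@@@@@#*=--=*#%%#*+++**+=-:...:::..  .:=+*#%@
@@@@%#+=--=*%%%#+-:::-=-::...:::.....:-+*#%@
@@@@@%*+=++*%%@%#*=-====--:::::....:--=*#%%%
@@@@@@#*+++***#%%@%%###*+-:::....::-=++*#%%%
@@@@@@#+------=+*%@@@@%#*+-::...::-=+*##%%%%
@@@@@%*=:..:--==+*#@@@@%#*=-:::::::-=*#%%%@@
@@@@%%*+-::-+****#%%%%%##*+=-::....:-=*#%%@@
@@@@@@%*+=--=*##%%%%##****++=-:.. ..:=+*%%@@
@@@@@@@%#*===+*#%%%##*******+=--:::--+*#%%%%
@@@@@@@@@%#*+**#%%###*****###**+====+*#%%%%%
@@@@@@@@@@%##########********##**+==+*#%%%%%
@@@@@@@@@%%%##********************++=+*#%%%%
@@@@@@@@@%%%###***********#########****#%%%%
@@@@@@@@@@%%%%%%%###%%%%%%%%%@@@@@@@@%%%%%%%
@@@@@@@@@@@@@@@@@@@@@@@@@@@@@@@@@@@@@@@@@@%%
```

The window now clearly shows a "5", roughly centred. That leaves 2 digits, 1.257 rad = 42.7 mm at the rim: two strokes of about 21.3 mm, from tool-y +12 mm.

```bash
python3 -m pendant '[{"slide":[0,0.04,0],"twist":[0,0,0]},{"slide":[0.03,0.04,0],"twist":[0,0,0]},{"slide":[0.03,0.031,0.02],"twist":[0,0,0]},{"slide":[0,0,0.03],"twist":[0,0,0]},{"slide":[0,0,0.012],"twist":[0,0,0]}]' | sed -n '2p;4p'
python3 -m pendant '[{"slide":[0,0,0.004],"twist":[0,0,0]},{"slide":[0,0,0.002],"twist":[0,0,0]},{"slide":[0,0,0.001],"twist":[0,0,0]},{"slide":[0,0,0],"twist":[0,0,0]},{"slide":[0,0,0],"twist":[0,0,0]}]' | sed -n '2p;4p'
```

```text
eef_pos: [0.5859, -0.2081, 0.0788]
contact_force: [-1.3, 0.2, 0.3]
eef_pos: [0.586, -0.2104, 0.075]
contact_force: [-0.5, -0.1, 0.3]
```

```bash
python3 -m pendant '[{"slide":[0,0,0.0009],"twist":[0,0,0]},{"slide":[0,0,0],"twist":[0,0,0]},{"slide":[0,0,0.0003],"twist":[0,0,0]},{"slide":[0,0,0],"twist":[0,0,0]}]' | sed -n '2p;4p'
```

```text
eef_pos: [0.5864, -0.2103, 0.0743]
contact_force: [-0.8, -0.5, 6.9]
```

```bash
python3 -m pendant '[{"slide":[0,-0.004,0],"twist":[0,0,0]},{"slide":[0,-0.005,0],"twist":[0,0,0]},{"slide":[0,-0.006,0],"twist":[0,0,0]},{"slide":[0,-0.006,0],"twist":[0,0,0]},{"slide":[0,0,0],"twist":[0,0,0]}]' | sed -n '2p;4p'
python3 -m pendant '[{"slide":[0,0,-0.008],"twist":[0,0,0]},{"slide":[0,0,0],"twist":[0,0,0]},{"slide":[0,0.021,0],"twist":[0,0,0]},{"slide":[0,0,0.004],"twist":[0,0,0]},{"slide":[0,0,0.003],"twist":[0,0,0]}]' | sed -n '2p;4p'
python3 -m pendant '[{"slide":[0,0,0],"twist":[0,0,0]},{"slide":[0,0,0],"twist":[0,0,0]},{"slide":[0,0,0.0007],"twist":[0,0,0]},{"slide":[0,0,0],"twist":[0,0,0]}]' | sed -n '2p;4p'
```

```text
eef_pos: [0.5648, -0.2126, 0.0738]
contact_force: [-2.5, -2.7, 6.0]
eef_pos: [0.586, -0.2099, 0.0739]
contact_force: [-1.1, 2.5, 23.7]
eef_pos: [0.5857, -0.2098, 0.0742]
contact_force: [0.3, 1.4, 9.7]
```

```bash
python3 -m pendant '[{"slide":[0,-0.004,0],"twist":[0,0,0]},{"slide":[0,-0.005,0],"twist":[0,0,0]},{"slide":[0,-0.006,0],"twist":[0,0,0]},{"slide":[0,-0.006,0],"twist":[0,0,0]},{"slide":[0,0,0],"twist":[0,0,0]}]' | sed -n '2p;4p'
python3 -m pendant '[{"slide":[0,0,-0.01],"twist":[0,0,0]},{"slide":[0,0,-0.04],"twist":[0,0,0]},{"slide":[-0.03,-0.02,-0.02],"twist":[0,0,0]},{"slide":[-0.03,-0.04,0],"twist":[0,0,0]},{"slide":[0,-0.03,0],"twist":[0,0,0]}]' | sed -n '2p;4p'
python3 asc.py; cp pics/w.png pics/win2.png
```

```text
eef_pos: [0.5641, -0.2123, 0.0737]
contact_force: [-1.5, -0.7, 7.3]
eef_pos: [0.4802, -0.2838, 0.1437]
contact_force: [0.9, 0.3, -0.8]
##################################*****#####
######*****###############**************####
####**+++++**++++++********+++++++++++**####
###**++=++++++======+++++++++++++++++++**###
###*+=====+++++=====++====---========++**###
##*+=-::--=========+++=-:::::::-----==+**###
##*=-....::::-----=++=-:..........::-=++*###
##+=:.   ..::::::-==+=-:..        ..:-=+**##
#*+-:.   ..::::---=++=-:..          .:-=++*#
#*+=:.    ..::::--=====-:.           .:-=+*#
#*+=:.    ...:::::--===-:.            .-=+*#
#*+=:.        .....:-==-:.           .:-=+*#
#*+-:.             .:-=-:.           .:-+*##
#*+-:.              .---.             :-=+*#
#*+=:.              :--:.             .:-+*#
##*=-.              :--:.              :-+*#
##*=:.             .:--:.              .-+*#
##*=:.             .:--::..           .:=+*#
##*=-...          ..:---::.........  .:-=+*#
##*+=-:::.:::.....::--------::::::::::-=+*##
##**+===---====-----====+==============+**##
####***+++++******++
[... 315 characters left out ...]
%%%#*+-:.........:-+*#%%%
@@@@@%#+=--=+*##*++*#%%#*=-::.....  .:=+*#%@
@@@@%%*+-:::--=--::-=*%%#*=-:::......:-+*#%@
@@@@@%#+=-:........:=*%%#*+-::.....:--+*#%%%
@@@@@@#*=-:..  ..:-=*#%%#+=:......:-=+*##%%%
@@@@@@#+=:......:-=+*#%%#+=:....::-=+*##%%%%
@@@@@%#+-:.....:-=+##%%%#*+-:::::::-=*#%%%%@
@@@@@%#*=:....::-=+*#%%##**=-::....:-+*#%%@@
@@@@@@%#+-:...::::-=+******+=-:.  ..:=+#%%@@
@@@@@@@%#+=-:--------==+****+=--::::-+*#%%%%
@@@@@@@@@%**++*##*++===+**###**+====+*#%%%%%
@@@@@@@@@@%%####%%##**++***####**+==+*#%%@@@
@@@@@@@@@%%%##****###*************++=+*#%%@@
@@@@@@@@@%%%###*****###***#########****#%%%%
@@@@@@@@@@%%%%%%%###%%%%%%%%%%%@@@@@@%%%%%%%
@@@@@@@@@@@@@@@@@@@@@@@@@@@@@@@@@@@@@@@@@%%%
```

View pics/win2.png

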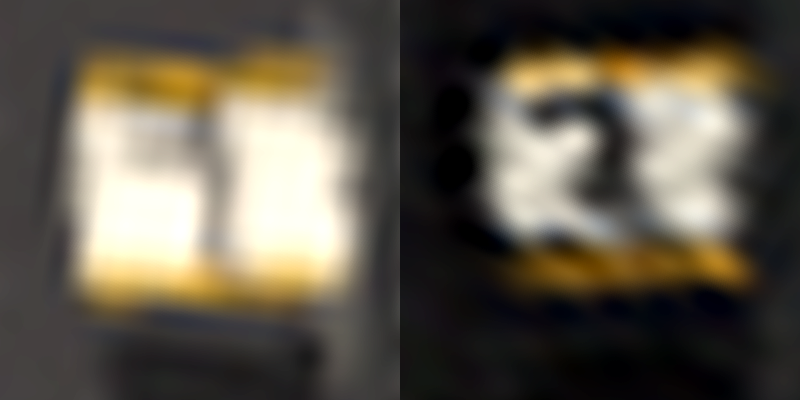

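The last picture shows a "7". In the scene half it spans rows ≈95–210 in a white window of 75–240, so it is centred to within about 0.05 rad. The plate's back edge did not move over the last 4 mm of drag, so it is against the stop. The arm is clear; handing in.

```bash
python3 -m pendant '[{"slide":[0,0,0],"twist":[0,0,0]},{"slide":[0,0,0],"twist":[0,0,0]},{"slide":[0,0,0],"twist":[0,0,0]}]' | sed -n '1,2p;4p'
python3 -c "from plant import job;print(job.finish_job())"
```

```text
t: 16.3
eef_pos: [0.4824, -0.2806, 0.1431]
contact_force: [-0.6, 0.5, -0.4]
the job is handed in; nothing more can be done
None
```

Job handed in at 16.3 s, result not reported: the terracotta plate is home against the stop, the counter reads 7 to within about 0.05 rad by my estimate, I saw no sign that the other plates or the jar had moved, and the arm is clear.

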